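Screw the clean-out cap back on the dust pipe

ROBOT

A 7-joint arm with a two-finger parallel gripper is mounted at the origin on the work surface. World frame = base frame: x ahead of the robot, y to its left, z up, the work surface at z = 0. Lengths are in m, angles in rad, forces in N, time in s.
With the tool pointing down it reaches from about 0.4 to 0.875 m from the base axis. Payload 19.3 kg.
Tool frame: the origin (TCP) lies midway between the tips of the shut fingers; the grasp point (between the pads) lies 19 mm behind it (bot.pinch_z is the distance from the TCP to the grasp point, in m); z points along the fingers, y is the direction in which the jaws open and shut (so a half turn about z gives the same grasp; the last joint's range is limited). The gripper opens to 85 mm and grips with 20 to 120 N. Pads are 22 mm wide; open, the fingers measure 114 mm over their backs; the gripper's body (76 mm by 85 mm) begins 54 mm behind the grasp point. The pads swing forward as they close: fully open they stand 13 mm farther back than shut.
Start: joints at [-1.23, 0.521, -0.036, 1.599, 0.021, 1.021, -0.113], TCP at [0.25, 0.573, 0.231] pointing down, gripper open.
Joint ranges: [-2.91, 2.91], [-0.3, 2.13], [-1.5, 1.42], [0.17, 2.43], [-1.26, 4.41], [0.16, 1.93], [-2.52, 2.52]. Speed limits (rad/s): [1.89, 1.89, 2.39, 2.39, 3.01, 3.01, 3.01].

INTERFACE

Orientations are given as [roll, pitch, yaw] about the fixed x, y, z axes, in that order (R = Rz(yaw) Ry(pitch) Rx(roll)).
In Python, from workcell import bot gives the robot as it stands. The module is installed in compiled form; this text tells all that it offers.
- The arm moves only by the tool move_arm, never from a script. Its argument "moves" is text: rows parted by semicolons, each of 4 numbers parted by spaces: the shift along the tool's x, y, z in mm, then the turn about the tool's z in rad. In form: dx dy dz yaw; .... A call has exactly 10 rows; each row is the pose to reach, as a shift and turn from the pose commanded when the call began, along the tool's axes at that moment; what a row does not reach only later rows make up. A row lasts 1/12 s, in which the tool goes at most 41.7 mm and 7.16 degrees, less where a joint would pass 70% of its speed; a pose out of reach is approached as far as the arm can. A call with a gripper value outside its range is refused whole. "grip" is the opening, from 0 (shut) to 1 (fully open), set as the call begins (left out, the last holds). The fingers move at their own pace and stop on an object; "grip_force" is the grip in N (left out, the last holds). Time passes only in rows, so rows that repeat a pose let the fingers close, or fill a call up. It gives the time, the measured TCP pose, the force and the opening at its end, in the units of the state.
- bot.observe(): the state, without advancing time (a new reading comes with each control period).
- bot.grab_frame(name): name is "side" or "top" or "wrist"; returns a dict with "frame" (384x512x3 uint8, red, green, blue), "z_map" (384x512 float32, m along the optical axis (not along the pixel's ray), 0 where there is no reading), "K" (3x3 intrinsics, pixels), "eye" and "attitude" of the camera in the world. Camera axes: x right, y up, looking along -z (the intrinsics and any distortion apply to the point x, -y, -z); pixel columns grow to the right and rows downward; lengths in m; the calibration is good to about 2 mm. A picture is of the moment at which its call begins.
- bot.job_done(): hands the job in, once; it reports no verdict.
Trained networks look in a picture, given as the dict that the camera call returned (one of the last four; its "shot" number tells which), for a name from the list of things; names that differ only in an ending like _2 or _b are one class to them, and where a whole thing is asked for, a point or a joint stands for the part that bears it (a point fixed in the world has none). Each returns a list of dicts, best first, with "conf" (0 to 1); they miss things now and then, are a little off and sometimes report something else, mostly with a low value. They report only what shows in the picture. A call takes as long as a camera call. They do not tell look-alikes from the thing itself.
- bot.search_frame(picture, label): "at" ([column, row] in pixels, amid what is visible of it).
- bot.pinpoint(picture, label): "at" ([column, row] in pixels: a listed point, or the origin of a listed thing).
The state is a dict: "clock": time; "qpos": joint angles; "qd": joint speeds; "joint_efforts": joint torques, N m; "position": TCP position; "tool_rot": TCP orientation; "force": force on the tool from outside, world axes, zero at the start; "moment": the same for the moment, N m; "grip_width": finger opening in m.
Only numpy, scipy, OpenCV 4.12 (cv2) and the standard library are available. Lean on these libraries where they do the work, as an engineer would, in place of code of your own. Each camera call takes 0.05 s, during which the arm holds its last target. There are 200 camera calls.

TASK

The clean-out port of the dust pipe has been left open: screw its cap (the grey one with the square boss, lying on the bench) back on. Set the cap square on the leaning mouth so that it rests on top of the threads, turn it back anticlockwise until it drops off the thread starts, then screw it clockwise until it is fully home against its stop, and let go. Leave the other things on the bench where they are.

Things in the scene. Friction and masses are not known exactly. Their poses are not given: they have to be found in the camera images.
- port: Threaded mouth on the tee of the white pipe on two saddles; fixed, leaning 35 deg from vertical towards the robot. 59 mm outside, 49 mm at the rim (narrowing over 6 mm). Origin: centre of the rim, 157 mm above the bench; z out along the axis, x up the slope away from the robot, y along the pipe. Clockwise = seen from outside; A = the cap's turn anticlockwise from fully home (same every 90 deg).
- port_start (a point): Start of one of four like thread ribs outside the mouth: its top edge, 5.5 mm below the rim, 32 mm off the axis, 36 deg anticlockwise of port x (the others of y, -x, -y). Right-hand thread, ribs 3 mm thick, 68 mm over all, each falling 8 mm per quarter turn clockwise. With A = 2 to 38 deg the cap rests on the ribs, inner face 6.5 to 10 mm off the rim (0.09 mm more per deg). Site axes as port.
- port_stop (a point): Upper end, 5.5 mm below the rim, of one of four upright stops in the thread, 15 deg clockwise of port x (others y, -x, -y). It blocks a lug going clockwise, on a rib or in the groove under it. Turned back to A = 46 to 60 deg the cap drops to about 3 mm off the rim; from there clockwise it is drawn down under the ribs, face on the rim from about A = 16 deg on, and stops firmly at A = 0 to 5 deg.
- cap_grip (a point): Screw cap: grey plastic, about 110 g, loose, mouth down on the bench. 80 mm across (83 over the skirt's ribs), 20.5 mm tall to its flat top; on it a solid square boss 30 x 30 mm, 30 mm tall, to grip it by. This point: on the cap's axis in the boss, 22 mm above the flat top, 8 mm below the boss's top, 42.5 mm above the skirt's edge. z up out of the boss; x, y square to the boss's faces.
- cap_seat (a point): Centre of the cap's inner face, which comes to sit on the rim: on the axis, 15.5 mm above the skirt's edge, 27 mm below cap_grip; same axes. Four lugs in the skirt, on x, y, -x, -y, 20 deg wide, 3.5 mm thick, reach in to 62.4 mm across, middle 13.5 mm below this face; the four broad ribs outside mark them. Fully home (A = 0), cap x lies along port x or y, either way round.
- cap: The same screw cap; origin at the centre of the skirt's lower edge, 42.5 mm below cap_grip; same axes.
- coupling: Bystander: plain white pipe coupling, a smooth open tube 73 mm across and 55 mm tall standing on the bench; origin at the centre of its underside. Not to be disturbed.
- offcut: Bystander: wooden offcut 150 x 70 x 38 mm lying on the bench; origin at the centre of its underside.
- brush: Bystander: bench brush 220 mm long lying on the bench; origin under its middle.
- wax_tin: Bystander: flat round steel wax tin, 70 mm across, 32 mm tall, lying on the bench; origin at the centre of its underside.
Not all that is in view belongs to the job. Leave any pink or red look-alike of the cap alone.

How it is judged:
On the way, in this order (a step that is already met when the one before it is completed fails the run):
1. the cap rests square on top of the threads: level with the mouth within 4 degrees, inner face 5.8 to 10.8 mm off the rim, bearing on the port, for 0.25 s (z of cap_seat in the frame of port between 0.0058 and 0.0108 m and angle between the z axis of cap_seat and the z axis of port, either way round below 0.07 rad and distance between cap_seat and port below 0.012 m and contact force between cap and port above 0.3 N), for 0.25 s.
2. turned back, the cap has dropped off the thread starts, still square: inner face less than 4.8 mm off the rim, within 4 degrees (z of cap_seat in the frame of port below 0.0048 m and distance between cap_seat and port below 0.006 m and angle between the z axis of cap_seat and the z axis of port, either way round below 0.07 rad).
At the end, for the whole second after the job is handed in: The cap is screwed home on the port: inner face within 1.2 mm of the rim and 3 mm of its centre, square within 3 degrees, turned to within 11 degrees of its fully-home position; released and at rest (z of cap_seat in the frame of port below 0.0012 m and distance between cap_seat and port below 0.003 m and angle between the z axis of cap_seat and the z axis of port, either way round below 0.05 rad and (angle between the x axis of cap_seat and the x axis of port, either way round below 0.2 rad or angle between the x axis of cap_seat and the y axis of port, either way round below 0.2 rad) and linear speed of cap below 0.01 m/s and contact force between the fingers and cap below 0.05 N); the robot touches nothing.
It fails at once if a bystander (coupling, wax tin, offcut, brush) is moved more than 30 mm (distance of any of coupling, wax_tin, offcut, brush from where it was at the start of the episode above 0.03 m).
It also fails if it takes over 61 s, if anything falls off the work surface, if the arm or the gripper's body presses on something with over 40 N, if the wrist force passes 120 N, or if a joint passes its speed limit or range.

## Working session

There is one attempt and no reset: what is moved stays moved. The work goes in short steps, Python scripts to look and compute and a tool call to move; the robot and the scene stay as the last step left them, time stands still between calls to the robot, and variables do not carry over. Pictures are saved under pics/ and viewed, about 8 in all and at most 12, crops included, and the job is handed in when it is done.

Besides the shell and the picture viewer there is one more tool, called after ">>>" as name(argument=value, ...), one argument or row to a line, values as JSON. move_arm: Moves the arm, as the interface text tells. Its arguments: {"type":"object","properties":{"moves":{"type":"string"},"grip":{"type":"number"},"grip_force":{"type":"number"}},"required":["moves"]}

```bash
mkdir -p pics
cat > h.py <<'E'
import numpy as np, cv2
from scipy.spatial.transform import Rotation as R
from workcell import bot
def rotm(a):
    a=np.array(a,float)
    if a.shape==(3,3): return a
    return R.from_euler('xyz',a).as_matrix() if a.size==3 else R.from_quat(a).as_matrix()
def pts(f):
    z=f["z_map"];K=f["K"];h,w=z.shape
    u,v=np.meshgrid(np.arange(w),np.arange(h))
    P=np.stack([(u-K[0,2])/K[0,0]*z,-(v-K[1,2])/K[1,1]*z,-z],-1)
    return P@rotm(f["attitude"]).T+np.array(f["eye"])
def proj(f,p):
    c=(np.array(p)-np.array(f["eye"]))@rotm(f["attitude"]);K=f["K"]
    return np.stack([K[0,2]+K[0,0]*c[...,0]/-c[...,2],K[1,2]+K[1,1]*c[...,1]/c[...,2]],-1)
def ray(f,uv,height):
    K=f["K"];d=np.array([(uv[0]-K[0,2])/K[0,0],-(uv[1]-K[1,2])/K[1,1],-1])@rotm(f["attitude"]).T
    e=np.array(f["eye"]);return e+d*(height-e[2])/d[2]
E
cat > a.py <<'E'
from h import *
print(bot.observe(), bot.pinch_z)
ims=[]
for n in("top","side"):
    f=bot.grab_frame(n);print(n,f.keys(),f["eye"],f["attitude"],f["K"]);P=pts(f)
    np.savez(n+".npz",P=P,im=f["frame"])
    cv2.imwrite(f"pics/{n}0.png",cv2.cvtColor(f["frame"],cv2.COLOR_RGB2BGR))
    for l in("cap","cap_grip","port","port_start","port_stop","coupling","offcut","brush","wax_tin"):
        for r in bot.pinpoint(f,l)[:4]:
            u,v=np.round(r["at"]).astype(int);
            print(n,l,r["at"],round(r["conf"],2),P[min(max(v,0),383),min(max(u,0),511)].round(3))
E
python3 a.py
```

```text
{'clock': 0.0, 'qpos': array([-1.23021381,  0.52205453, -0.03629853,  1.59997048,  0.02117271,
        1.02109139, -0.11284232]), 'qd': array([ 0.00039326,  0.0013825 ,  0.00010753, -0.00095894, -0.00050189,
       -0.00120994,  0.00018189]), 'joint_efforts': array([-1.36295726e-03, -9.27125144e+01,  1.97878540e+00, -3.69937921e+01,
        1.76878273e-02,  8.12626473e-03, -5.56669215e-05]), 'position': array([0.24949201, 0.57269289, 0.23071424]), 'tool_rot': array([-3.14045509e+00,  7.13816610e-05,  2.73071789e+00]), 'force': array([-0.3186793 , -0.12211129, -0.11804984]), 'moment': array([-0.04953971,  0.05874381, -0.00265742]), 'grip_width': 0.08542274253029752} 0.0187
top dict_keys(['frame', 'z_map', 'K', 'eye', 'attitude', 'shot']) [ 0.25956593 -0.01140614  1.54815388] [ 0.16854372  0.01483941 -1.59822126] [[390.74954277   0.         244.77794563]
 [  0.         390.74954277 190.58733938]
 [  0.           0.           1.        ]]
top cap [323.8, 189.9] 0.78 [ 0.508 -0.303  0.054]
top cap [304.6, 236.4] 0.77 [ 0.333 -0.22   0.051]
top cap [291.5, 203.3] 0.7 [ 0.46  -0.177  0.055
[... 985 characters left out ...]
grip [283.9, 273.4] 0.64 [ 0.511 -0.318  0.046]
side cap_grip [226.2, 256.7] 0.6 [ 0.339 -0.222  0.05 ]
side cap_grip [264.4, 240.9] 0.59 [ 0.475 -0.186  0.046]
side port [263.9, 248.9] 0.59 [ 0.471 -0.207  0.03 ]
side port [312.7, 172.5] 0.56 [0.696 0.001 0.143]
side port_start [318.6, 167.7] 0.74 [0.731 0.032 0.123]
side port_stop [320.1, 173.5] 0.63 [ 0.709 -0.033  0.166]
side coupling [234.2, 163.1] 0.65 [0.441 0.2   0.041]
side offcut [233.6, 326.1] 0.58 [ 0.324 -0.451  0.036]
side offcut [309.9, 173.3] 0.49 [0.686 0.002 0.138]
side brush [199.5, 141.1] 0.73 [0.325 0.397 0.002]
side wax_tin [232.2, 215.1] 0.81 [ 0.39  -0.041  0.028]
side wax_tin [263.9, 239.3] 0.3 [ 0.477 -0.179  0.048]
```

```bash
python3 -c "
import cv2,numpy as np
a=cv2.imread('pics/top0.png');b=cv2.imread('pics/side0.png')
A=cv2.resize(a[110:270,230:390],(400,400),interpolation=3);B=cv2.resize(b[150:310,200:360],(400,400),interpolation=3)
cv2.imwrite('pics/c1.png',np.hstack([A,B]))"
```

```text
(no output)
```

View pics/c1.png

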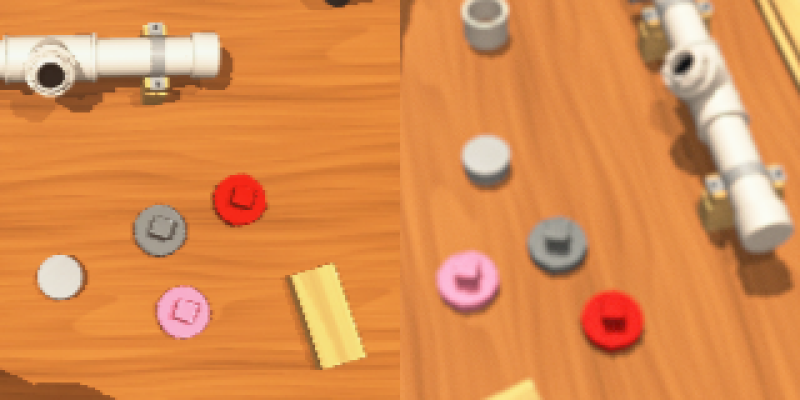

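View pics/side0.png

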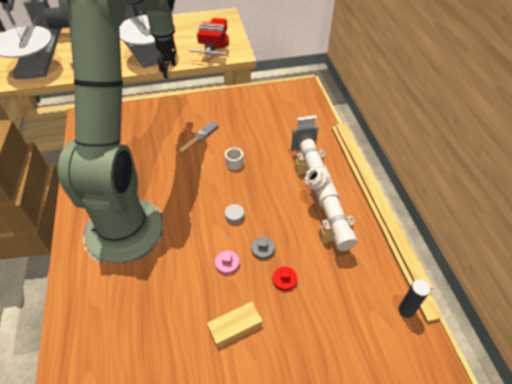

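The three candidates in the top view are grey (292,202), pink (305,236) and red (324,190). The grey one with the square boss at about (0.47, -0.18) is the cap. The white disc at (254,221) is the wax tin.

```bash
cat > b.py <<'E'
from h import *
for n in("top","side"):
    d=np.load(n+".npz");P=d["P"];im=d["im"].astype(int)
    sat=im.max(-1)-im.min(-1)
    m=(np.linalg.norm(P[...,:2]-[.471,-.183],axis=-1)<.06)&(P[...,2]>.012)&(P[...,2]<.07)
    Q=P[m];b=Q[Q[:,2]>.042];s=Q[(Q[:,2]<.027)&(Q[:,2]>.015)]
    for nm,q in(("boss",b),("flat",s)):
        r=cv2.minAreaRect((q[:,:2]*1000).astype(np.float32));c=cv2.minEnclosingCircle((q[:,:2]*1000).astype(np.float32))
        print(n,nm,len(q),np.median(q[:,2]),r,c)
    # port: rim points: bounding cloud
    m=(np.abs(P[...,0]-.70)<.08)&(np.abs(P[...,1]+.01)<.07)&(P[...,2]>.03)
    Q=P[m];a0=np.array([-np.sin(.611),0,np.cos(.611)])
    h=Q@a0; print(n,"h max",np.percentile(h,[90,95,98,99.5]))
    top=Q[h>np.percentile(h,99)-.006]
    print(len(top),top.mean(0),top.min(0),top.max(0))
    # yaw of pipe
    m=(P[...,0]>.6)&(P[...,0]<.85)&(abs(P[...,1])<.2)&(abs(P[...,1]+.01)>.06)&(P[...,2]>.07)
    q=P[m]; print("pipe",len(q),np.median(q,0),np.polyfit(q[:,1],q[:,0],1))
E
python3 b.py
```

```text
top boss 65 0.05173662564278514 ((470.8465270996094, -185.66921997070312), (30.395963668823242, 30.90614891052246), 69.9869613647461) ((470.5624084472656, -185.3880615234375), 18.774450302124023)
top flat 236 0.022292439005812348 ((470.9123229980469, -184.66134643554688), (78.79296875, 77.1334228515625), 86.20093536376953) ((471.315185546875, -185.092529296875), 41.234561920166016)
top h max [-0.26799119 -0.26441524 -0.26228968 -0.25953012]
68 [ 0.69003867 -0.02290319  0.16104429] [ 0.66288103 -0.05152068  0.14226366] [0.71069434 0.00833879 0.17538072]
pipe 1349 [0.72646207 0.05840533 0.11008576] [0.01036534 0.72894457]
side boss 75 0.04908131827479756 ((467.14471435546875, -190.82662963867188), (35.665672302246094, 27.169496536254883), 77.14228057861328) ((466.7657775878906, -190.202392578125), 19.86458396911621)
side flat 271 0.01961125638928185 ((467.26373291015625, -191.03073120117188), (79.3734130859375, 79.12388610839844), 46.00604248046875) ((467.65771484375, -190.5140380859375), 42.10083770751953)
side h max [-0.26842235 -0.26607071 -0.2629416  -0.26093151]
58 [ 0.6828069  -0.02690707  0.15491119] [ 0.65961698 -0.05176776  0.13562209] [0.70765696 0.00447826 0.16992693]
pipe 1234 [ 0.72150957 -0.08445814  0.10670635] [0.00764398 0.72491746]
```

```bash
cat >> h.py <<'E'
def to(p,ang=None):
    "shift in tool axes (mm) to world TCP p, and yaw to bring tool y to world angle ang (deg)"
    s=bot.observe();T=rotm(s["tool_rot"]);d=T.T@(np.array(p)-s["position"])*1000
    y=T[:,1];a=np.degrees(np.arctan2(y[1],y[0]));tilt=np.degrees(np.arccos(-T[2,2]))
    print("t",round(s["clock"],2),"pos",s["position"].round(4),"z",T[:,2].round(4),"yang",a.round(2),"tilt",tilt.round(2),"w",round(s["grip_width"],4),"F",s["force"].round(1),"q",s["qpos"].round(2))
    print("shift",d.round(1),"yaw",None if ang is None else np.radians(-((ang-a+180)%360-180)).round(3))
E
python3 -c "
from h import *
to([.469,-.188,.15],-110)"
```

```text
t 1.0 pos [0.2496 0.573  0.2313] z [ 0.  0. -1.] yang 66.46 tilt 0.0 w 0.0854 F [-0.8  0.4  0.4] q [-1.23  0.52 -0.04  1.6   0.02  1.02 -0.11]
shift [-505.  -610.1   81.3] yaw 3.08
```

>>> move_arm(
  moves="-40 -30 5 0.125;-80 -70 10 0.25;-120 -120 15 0.375;-160 -160 20 0.5;-200 -210 25 0.625;-240 -260 35 0.75;-280 -310 40 0.875;-330 -360 50 1.0;-370 -410 60 1.125;-400 -450 70 1.25",
  grip=1,
)

```text
clock: 1.83
position: [0.384, 0.1803, 0.1885]
tool_rot: [3.141, -0.001, 1.475]
force: [1.4, 1.0, -0.6]
grip_width: 0.085
```

```bash
python3 -c "
from h import *
to([.469,-.188,.16],-110)"
```

```text
t 1.83 pos [0.384  0.1803 0.1885] z [ 9.e-04  8.e-04 -1.e+00] yang -5.5 tilt 0.07 w 0.085 F [ 1.4  1.  -0.6] q [-0.86  0.28  0.34  2.16 -0.14  0.72 -0.52]
shift [-358.5  119.8   28.3] yaw 1.824
```

>>> move_arm(
  moves="-40 12 3 0.125;-80 25 6 0.25;-120 38 9 0.375;-155 50 12 0.5;-190 63 15 0.625;-230 76 18 0.75;-270 88 21 0.875;-310 100 24 1.0;-355 118 28 1.125;-358 120 28 1.25",
)

```text
clock: 2.67
position: [0.4715, -0.1914, 0.1605]
tool_rot: [3.139, -0.001, 0.22]
force: [-0.9, 0.1, -0.7]
grip_width: 0.0851
```

```bash
python3 -c "
from h import *
to([.469,-.188,.16],-110)"
```

```text
t 2.67 pos [ 0.4715 -0.1914  0.1605] z [ 0.0014 -0.0028 -1.    ] yang -77.4 tilt 0.18 w 0.0851 F [-0.9  0.1 -0.7] q [-0.22  0.53  0.67  2.   -0.46  0.77 -0.63]
shift [-1.6 -3.9  0.5] yaw 0.569
```

>>> move_arm(
  moves="0 -1 0 0.11;0 -2 0 0.23;-1 -3 0 0.35;-1 -3 0 0.46;-1 -4 0 0.57;-1 -4 0 0.57;-1 -4 0 0.57;-1 -4 0 0.57;-1 -4 0 0.57;-1 -4 0 0.57",
)

```text
clock: 3.5
position: [0.4692, -0.1817, 0.1604]
tool_rot: [-3.141, -0.0, -0.338]
force: [-0.9, 0.2, 0.8]
grip_width: 0.0852
```

```bash
cat > w.py <<'E'
from h import *
to([.469,-.188,.022],-110)
f=bot.grab_frame("wrist");P=pts(f);print(f["eye"],f["attitude"])
cv2.imwrite("pics/w1.png",cv2.cvtColor(f["frame"],cv2.COLOR_RGB2BGR))
im=f["frame"].astype(int);grey=(im.max(-1)-im.min(-1))<30
m=(np.linalg.norm(P[...,:2]-[.469,-.188],axis=-1)<.055)&grey
for nm,lo,hi in(("boss",.044,.058),("flat",.015,.027)):
    q=P[m&(P[...,2]>lo)&(P[...,2]<hi)]
    if len(q)>10: print(nm,len(q),np.median(q[:,2]),cv2.minAreaRect((q[:,:2]*1000).astype(np.float32)),cv2.minEnclosingCircle((q[:,:2]*1000).astype(np.float32)))
for l in("cap_grip","cap"):
    for r in bot.pinpoint(f,l)[:2]: print(l,r,ray(f,r["at"],.0425 if l=="cap_grip" else 0))
E
python3 w.py
```

```text
t 3.5 pos [ 0.4692 -0.1817  0.1604] z [ 2.e-04  2.e-04 -1.e+00] yang -109.34 tilt 0.02 w 0.0852 F [-0.9  0.2  0.8] q [-0.33  0.57  0.82  2.01 -0.59  0.8  -1.08]
shift [  1.9   6.  138.4] yaw 0.011
[ 0.53281706 -0.20417032  0.30436594] [-2.71013227e-01  1.35173957e-04 -1.90929278e+00]
boss 1420 0.052400469680852574 ((469.9145812988281, -187.46963500976562), (30.004863739013672, 29.937314987182617), 69.99347686767578) ((470.1257019042969, -187.2686309814453), 20.07943344116211)
flat 4625 0.02252240402620742 ((470.64501953125, -187.27035522460938), (79.35455322265625, 78.94548797607422), 1.8550924062728882) ((470.3402404785156, -187.32180786132812), 40.98395538330078)
cap_grip {'at': [260.3, 181.5], 'conf': 0.89} [ 0.4679539 -0.1857458  0.0425   ]
cap_grip {'at': [340.6, 301.8], 'conf': 0.64} [ 0.3354364  -0.21795408  0.0425    ]
cap {'at': [259.9, 169.0], 'conf': 0.88} [ 0.46914538 -0.18642369  0.        ]
cap {'at': [327.3, 272.4], 'conf': 0.67} [ 3.41990292e-01 -2.16491354e-01  5.55111512e-17]
```

View pics/w1.png

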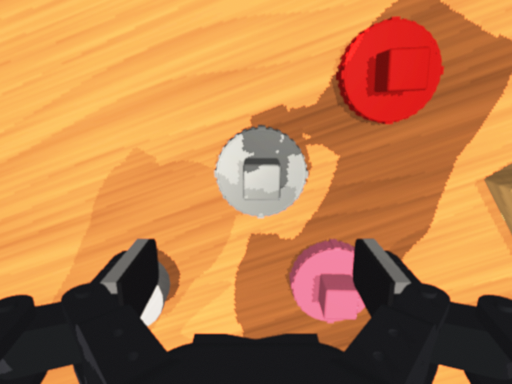

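>>> move_arm(
  moves="1 2 20 0.011;2 5 60 0.011;2 5 95 0.011;2.3 5 115 0.011;2.3 5 125 0.011;2.3 5 132 0.011;2.3 5 137 0.011;2.3 5 137 0.011;2.3 5 137 0.011;2.3 5 137 0.011",
)

```text
clock: 4.48
position: [0.4702, -0.1872, 0.0242]
tool_rot: [-3.141, -0.001, -0.35]
force: [-0.1, -0.2, 0.2]
grip_width: 0.0854
```

>>> move_arm(
  moves="0 0 0 0;0 0 0 0;0 0 0 0;0 0 0 0;0 0 0 0;0 0 0 0;0 0 0 0;0 0 0 0;0 0 0 0;0 0 0 0",
  grip=0,
  grip_force=60,
)

```text
clock: 5.32
position: [0.4698, -0.1872, 0.0235]
tool_rot: [-3.141, -0.0, -0.35]
force: [-0.8, 0.7, 5.7]
grip_width: 0.0287
```

```bash
python3 -c "
from h import *
to([.55,-.02,.36],-65)"
```

```text
t 5.32 pos [ 0.4698 -0.1872  0.0235] z [ 3.e-04  1.e-04 -1.e+00] yang -110.06 tilt 0.02 w 0.0287 F [-0.8  0.7  5.7] q [-0.14  0.77  0.56  2.07 -0.82  0.54 -0.89]
shift [  18.1 -184.6 -336.5] yaw -0.787
```

>>> move_arm(
  moves="0 0 -25 0;0 -5 -60 -0.05;5 -25 -98 -0.15;10 -50 -130 -0.25;17 -75 -162 -0.35;24 -100 -194 -0.45;31 -125 -225 -0.55;38 -150 -257 -0.65;45 -175 -290 -0.75;52 -200 -320 -0.787",
)

```text
clock: 6.15
position: [0.5873, -0.0161, 0.3456]
tool_rot: [3.141, -0.001, 0.443]
force: [1.2, -0.5, -0.7]
grip_width: 0.029
```

```bash
python3 -c "
from h import *
to([1.05,-0.0,.36],-65)"
```

```text
t 6.15 pos [ 0.5873 -0.0161  0.3456] z [ 7.e-04  1.e-04 -1.e+00] yang -64.64 tilt 0.04 w 0.029 F [ 1.2 -0.5 -0.7] q [-0.57  0.44  0.74  1.58 -0.31  1.24 -0.91]
shift [425.  183.6 -14.1] yaw 0.006
```

>>> move_arm(
  moves="38 16 0 0;76 32 0 0;114 48 0 0;152 64 0 0;190 80 0 0;228 97 0 0;266 113 0 0;304 130 0 0;342 146 0 0;380 162 0 0",
)

```text
clock: 6.98
position: [0.8804, -0.0183, 0.3524]
tool_rot: [3.138, -0.027, 0.411]
force: [0.4, -2.2, 1.9]
grip_width: 0.0292
```

```bash
python3 -c "
from h import *
to([.68,-0.02,.30],-65)"
```

```text
t 6.98 pos [ 0.8804 -0.0183  0.3524] z [ 0.0261  0.0079 -0.9996] yang -66.47 tilt 1.56 w 0.0292 F [ 0.4 -2.2  1.9] q [-0.14  1.11  0.83  0.3  -0.76  1.79 -1.07]
shift [-185.8  -78.6   47.1] yaw -0.026
```

>>> move_arm(
  moves="38 16 0 0;76 32 0 0;114 48 0 0;152 64 0 0;190 80 0 0;228 97 0 0;266 113 0 0;304 130 0 0;342 146 0 0;380 162 0 0",
)

```text
clock: 7.82
position: [0.8644, -0.0125, 0.391]
tool_rot: [-3.138, -0.01, 0.413]
force: [-0.4, -0.5, -1.4]
grip_width: 0.0293
```

```bash
python3 -c "
from h import *
to([.68,-0.02,.30],-65)"
```

```text
t 7.82 pos [ 0.8644 -0.0125  0.391 ] z [ 0.0072  0.0075 -0.9999] yang -66.32 tilt 0.6 w 0.0293 F [-0.4 -0.5 -1.4] q [-0.1   1.16  1.32  0.17 -1.26  1.93 -1.08]
shift [-172.8  -66.8   89.6] yaw -0.023
```

>>> move_arm(
  moves="-40 -16 -40 0;-60 -25 -80 0;-80 -33 -120 0;-100 -40 -160 0;-100 -40 -200 0;-100 -40 -240 0;-100 -40 -280 0;-100 -40 -320 0;-100 -40 -360 0;-100 -40 -400 0",
)

```text
clock: 8.65
position: [0.7371, -0.0187, 0.5696]
tool_rot: [3.132, -0.039, 0.415]
force: [0.2, 0.6, 0.5]
grip_width: 0.0289
```

```bash
python3 -c "
from h import *
to([.68,-0.02,.30],-65)"
```

```text
t 8.65 pos [ 0.7371 -0.0187  0.5696] z [ 0.0395  0.0066 -0.9992] yang -66.27 tilt 2.3 w 0.0289 F [0.2 0.6 0.5] q [-0.13  0.7   0.3   0.49 -0.22  1.93 -1.14]
shift [-63.2 -24.5 267.2] yaw -0.022
```

>>> move_arm(
  moves="0 0 -40 0;0 0 -80 0;0 0 -120 0;0 0 -160 0;0 0 -200 0;0 0 -240 0;0 0 -280 0;0 0 -320 0;0 0 -360 0;0 0 -400 0",
)

```text
clock: 9.48
position: [0.6289, 0.0443, 0.8197]
tool_rot: [2.908, -0.385, 0.512]
force: [1.4, 1.7, -3.2]
grip_width: 0.0286
```

```bash
python3 -c "
from h import *
to([.68,-0.02,.30],-65)"
```

```text
t 9.48 pos [0.6289 0.0443 0.8197] z [ 0.4322 -0.0229 -0.9015] yang -65.78 tilt 25.65 w 0.0286 F [ 1.4  1.7 -3.2] q [-0.24  0.37  0.04  0.4   0.1   1.93 -1.25]
shift [-183.2  -33.9  492. ] yaw -0.014
```

```bash
python3 -c "
from h import *
to([.6289,0.0443,1.0197],-65)"
```

```text
t 9.48 pos [0.6289 0.0443 0.8197] z [ 0.4322 -0.0229 -0.9015] yang -65.78 tilt 25.65 w 0.0286 F [ 1.4  1.7 -3.2] q [-0.24  0.37  0.04  0.4   0.1   1.93 -1.25]
shift [  75.2   42.9 -180.3] yaw -0.014
```

>>> move_arm(
  moves="7 4 -18 0;14 8 -36 0;21 12 -54 0;28 16 -72 0;35 20 -90 0;35 20 -90 0;35 20 -90 0;35 20 -90 0;35 20 -90 0;35 20 -90 0",
)

```text
clock: 10.32
position: [0.606, 0.0402, 0.849]
tool_rot: [2.886, -0.421, 0.52]
force: [-0.3, -0.0, -0.8]
grip_width: 0.029
```

```bash
python3 -c "
from h import *
to([.6289,0.0443,1.0197],-65)"
```

```text
t 10.32 pos [0.606  0.0402 0.849 ] z [ 0.4692 -0.0229 -0.8828] yang -66.31 tilt 28.02 w 0.029 F [-0.3 -0.  -0.8] q [-0.43  0.36  0.61  0.4  -0.24  1.93 -1.15]
shift [  89.9   44.7 -140.1] yaw -0.023
```

>>> move_arm(
  moves="18 9 -35 0;36 18 -70 0;54 27 -105 0;72 36 -140 0;90 45 -170 0;90 45 -170 0;90 45 -170 0;90 45 -170 0;90 45 -170 0;90 45 -170 0",
)

```text
clock: 11.15
position: [0.5729, 0.037, 0.8788]
tool_rot: [2.861, -0.462, 0.532]
force: [-1.4, 0.5, -1.7]
grip_width: 0.0292
```

```bash
python3 -c "
from h import *
to([.6,0.0,.6],-65)"
```

```text
t 11.15 pos [0.5729 0.037  0.8788] z [ 0.5096 -0.0214 -0.8602] yang -66.83 tilt 30.67 w 0.0292 F [-1.4  0.5 -1.7] q [-0.5   0.3   0.67  0.41 -0.23  1.93 -1.15]
shift [-120.2  -25.9  254.5] yaw -0.032
```

>>> move_arm(
  moves="18 9 -36 0;36 18 -72 0;54 27 -108 0;72 36 -144 0;90 45 -180 0;108 54 -216 0;126 63 -252 0;144 72 -288 0;162 81 -324 0;180 90 -360 0",
)

```text
clock: 11.98
position: [0.5263, 0.0331, 0.909]
tool_rot: [2.835, -0.502, 0.546]
force: [0.6, 0.1, -1.3]
grip_width: 0.0292
```

```bash
python3 -c "
from h import *
to([.6,0.0,.6],-65)"
```

```text
t 11.98 pos [0.5263 0.0331 0.909 ] z [ 0.5487 -0.0193 -0.8358] yang -67.37 tilt 33.3 w 0.0292 F [ 0.6  0.1 -1.3] q [-0.66  0.22  0.8   0.46 -0.2   1.93 -1.15]
shift [-108.6  -24.9  299.3] yaw -0.041
```

>>> move_arm(
  moves="12 6 -20 0;24 12 -40 0;24 12 -40 0;24 12 -40 0;24 12 -40 0;24 12 -40 0;24 12 -40 0;24 12 -40 0;24 12 -40 0;24 12 -40 0",
)

```text
clock: 12.82
position: [0.5218, 0.0327, 0.9247]
tool_rot: [2.815, -0.533, 0.558]
force: [0.3, 0.2, -0.4]
grip_width: 0.0292
```

```bash
cat >> h.py <<'E'
def grip(p,ang=None):
    "p: rim-frame target of the grasp point -> TCP"
    pass
E
python3 -c "
from h import *
a=np.array([-.574,0,.819]);c=np.array([.686,-.025,.157])
print(c+a*.12)
to(c+a*.12,-65)"
```

```text
[ 0.61712 -0.025    0.25528]
t 12.82 pos [0.5218 0.0327 0.9247] z [ 0.5784 -0.0178 -0.8155] yang -67.84 tilt 35.36 w 0.0292 F [ 0.3  0.2 -0.4] q [-0.66  0.22  0.82  0.43 -0.21  1.93 -1.15]
shift [-296.9  -99.3  602.1] yaw -0.05
```

>>> move_arm(
  moves="-10 -3 25 0;-28 -9 60 0;-46 -15 96 0;-64 -21 132 0;-82 -27 168 0;-100 -33 204 0;-118 -39 240 0;-136 -45 276 0;-154 -51 312 0;-172 -57 348 0",
)

```text
clock: 13.65
position: [0.5674, 0.004, 0.6001]
tool_rot: [2.816, -0.534, 0.558]
force: [1.5, 0.5, 0.1]
grip_width: 0.0292
```

```bash
cat >> h.py <<'E'
def port(c,az=0.0,lean=35.0):
    l=np.radians(lean);z=np.array([-np.sin(l)*np.cos(az),-np.sin(l)*np.sin(az),np.cos(l)])
    y=np.array([-np.sin(az),np.cos(az),0]);x=np.cross(y,z);return np.array(c),np.stack([x,y,z],1)
def rel(c,Rp,h):
    "tool vs port: tcp in port frame (mm), A, tilt; and shift to (0,0,h)"
    s=bot.observe();T=rotm(s["tool_rot"]);t=Rp.T@(s["position"]-c)*1000;y=Rp.T@T[:,1]
    A=np.degrees(np.arctan2(y[1],y[0]));zz=Rp.T@T[:,2]
    print("t",round(s["clock"],2),"tcp in port",t.round(1),"A",(A%90).round(1),"raw",A.round(1),"axis err deg x,y",np.degrees(zz[:2]).round(2),"F port",(Rp.T@s["force"]).round(1),"M",(Rp.T@s["moment"]).round(2),"w",round(s["grip_width"],4),"q",s["qpos"].round(2))
    print("shift",(T.T@(c+Rp[:,2]*h-s["position"])*1000).round(1))
E
python3 -c "
from h import *
rel(*port([.686,-.025,.157]),.12)"
```

```text
t 13.65 tcp in port [157.  29. 431.] A 27.1 raw -62.9 axis err deg x,y [ 0.36 -0.92] F port [ 1.3  0.5 -0.8] M [ 0.08  0.62 -0.03] w 0.0292 q [-1.1  -0.2   0.74  1.64  0.39  1.08 -1.52]
shift [-152.5  -51.   310.4]
```

>>> move_arm(
  moves="-15 -5 33 0;-31 -10 66 0;-48 -16 99 0;-66 -22 132 0;-84 -28 165 0;-102 -34 198 0;-120 -40 230 0;-136 -46 262 0;-150 -50 290 0;-152 -51 310 0",
)

```text
clock: 14.48
position: [0.6099, -0.0197, 0.2881]
tool_rot: [2.814, -0.534, 0.563]
force: [0.3, 1.2, 0.3]
grip_width: 0.0293
```

```bash
cat > p.py <<'E'
from h import *
import sys
g=port([.686,-.025,.157]);rel(*g,.12)
f=bot.grab_frame("wrist");P=pts(f);print(f["eye"])
cv2.imwrite("pics/w2.png",cv2.cvtColor(f["frame"],cv2.COLOR_RGB2BGR));np.savez("w2.npz",P=P,im=f["frame"])
for l in("port","port_start","port_stop","cap","cap_seat","cap_grip"):
    for r in bot.pinpoint(f,l)[:3]:
        print(l,r, P[int(r["at"][1]),int(r["at"][0])].round(3))
E
python3 p.py
```

```text
t 14.48 tcp in port [ 12.9   5.3 151. ] A 27.4 raw -62.6 axis err deg x,y [ 0.39 -0.87] F port [0.4 1.2 0.1] M [0.11 0.71 0.06] w 0.0293 q [-0.67  0.24  0.67  2.13 -0.47  0.22 -0.72]
shift [-13.8  -1.7  31. ]
[0.57646225 0.0133645  0.43993473]
port_start {'at': [246.3, 153.1], 'conf': 0.53} [ 0.71  -0.006  0.169]
cap {'at': [255.1, 225.4], 'conf': 0.9} [ 0.613 -0.012  0.308]
cap_seat {'at': [254.8, 239.9], 'conf': 0.95} [ 0.605 -0.012  0.319]
cap_grip {'at': [256.2, 267.4], 'conf': 0.63} [ 0.596 -0.018  0.314]
```

View pics/w2.png

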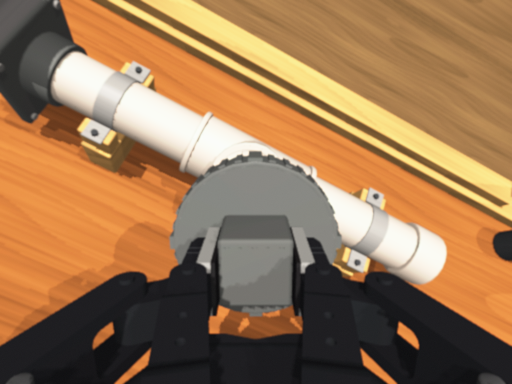

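```bash
cat > c.py <<'E'
from h import *
from scipy.optimize import least_squares
for n,b in(("top",[.0008,.002,.0019]),("side",[-.0025,-.0035,-.001])):
    P=np.load(n+".npz")["P"]-b
    c,Rp=port([.686,-.022,.157]);L=(P-c)@Rp
    m=(np.hypot(L[...,0],L[...,1])<.045)&(L[...,2]>-.05)&(L[...,2]<.03);q=L[m]*1000
    for lo,hi in((-40,-14),(-14,-10),(-10,-6),(-6,-3),(-3,0),(0,3),(3,6)):
        s=q[(q[:,2]>=lo)&(q[:,2]<hi)]
        if len(s)>5: print(n,lo,len(s),"x",s[:,0].min().round(1),s[:,0].max().round(1),"y",s[:,1].min().round(1),s[:,1].max().round(1))
    # rim: local top surface  -> annulus 17..25 mm
    s=q[(np.hypot(q[:,0],q[:,1])<24)&(q[:,2]>-8)];print("rim z pct",np.percentile(s[:,2],[10,50,90]).round(1),len(s))
    s=q[(q[:,2]>np.percentile(s[:,2],90)-2.5)]
    def res(v): # thin ring r 22.5
        return np.hypot(s[:,0]-v[0],s[:,1]-v[1])-v[2]
    r=least_squares(res,[0,0,22.5],loss="soft_l1");print("ring",r.x.round(1),np.std(res(r.x)).round(2),np.polyfit(s[:,0],s[:,2],1).round(3))
E
python3 c.py
```

```text
top -40 175 x -33.9 36.8 y -39.6 35.8
top -14 26 x -32.8 32.8 y -31.7 31.7
top -10 37 x -35.0 30.7 y -31.7 31.8
top -6 35 x -34.6 30.7 y -31.5 31.1
top -3 32 x -25.9 28.4 y -31.2 28.3
top 0 23 x -29.1 25.7 y -27.6 24.2
top 3 7 x -9.0 22.3 y -31.0 24.1
rim z pct [-4.6 -0.1  2.2] 25
ring [-1.2 -0.7 24.1] 2.23 [0.006 1.668]
side -40 199 x -39.7 37.5 y -38.9 31.4
side -14 21 x -30.8 32.2 y -31.7 35.8
side -10 58 x -35.0 31.9 y -35.2 35.9
side -6 37 x -32.8 28.5 y -33.1 30.0
side -3 31 x -31.3 26.6 y -26.3 30.0
side 0 16 x -24.9 21.1 y -22.7 24.9
rim z pct [-5.3 -0.5  2.7] 37
ring [-1.9 -0.4 22.7] 1.68 [-0.007  2.386]
```

```bash
python3 -c "
from h import *
rel(*port([.684,-.0225,.157],-.009),.035)"
```

```text
t 14.83 tcp in port [ 17.5   3.1 152.6] A 27.8 raw -62.2 axis err deg x,y [ 0.64 -0.45] F port [-1.5 -0.2 -0.6] M [ 0.04  0.79 -0.03] w 0.0292 q [-0.68  0.24  0.68  2.13 -0.47  0.22 -0.73]
shift [-17.7  -6.8 117.4]
```

>>> move_arm(
  moves="-10 -3 20 0;-16 -6 45 0;-17.7 -6.8 70 0;-17.7 -6.8 90 0;-17.7 -6.8 105 0;-17.7 -6.8 112 0;-17.7 -6.8 117 0;-17.7 -6.8 117 0;-17.7 -6.8 117 0;-17.7 -6.8 117 0",
)

```text
clock: 15.67
position: [0.6692, -0.0231, 0.1995]
tool_rot: [2.832, -0.515, 0.553]
force: [-1.0, 0.2, -1.4]
grip_width: 0.0291
```

```bash
python3 -c "
from h import *
rel(*port([.684,-.0225,.157],-.009),.020)
f=bot.grab_frame('side')
a=cv2.resize(f['frame'][110:230,250:410],(640,480),interpolation=3)
cv2.imwrite('pics/s2.png',a[...,::-1])"
```

```text
t 15.67 tcp in port [12.2 -0.7 43.3] A 27.6 raw -62.4 axis err deg x,y [-0.96 -0.44] F port [-1.6  0.2 -0.6] M [-0.03  0.74  0.03] w 0.0291 q [-0.44  0.48  0.47  2.06 -1.26  0.16  0.03]
shift [-10.1  -6.3  23.5]
```

View pics/s2.png

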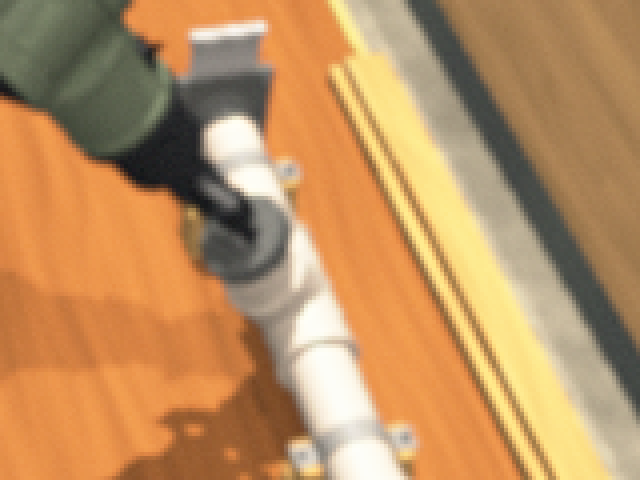

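```bash
cat > k.py <<'E'
from h import *
from scipy.optimize import least_squares
import itertools
D=[([-1.23021381,.52205453,-.03629853,1.59997048,.02117271,1.02109139,-.11284],[.2495,.5727,.2307],[0,0,-1]),
([-.86,.28,.34,2.16,-.14,.72,-.52],[.384,.1803,.1885],[0,0,-1]),([-.33,.57,.82,2.01,-.59,.8,-1.08],[.4692,-.1817,.1604],[0,0,-1]),
([-.14,.77,.56,2.07,-.82,.54,-.89],[.4698,-.1872,.0235],[0,0,-1]),([-.57,.44,.74,1.58,-.31,1.24,-.91],[.5873,-.0161,.3456],[0,0,-1]),
([-.1,1.16,1.32,.17,-1.26,1.93,-1.08],[.8644,-.0125,.391],[.0072,.0075,-.9999]),([-.13,.7,.3,.49,-.22,1.93,-1.14],[.7371,-.0187,.5696],[.04,.007,-.999]),
([-.24,.37,.04,.4,.1,1.93,-1.25],[.6289,.0443,.8197],[.4322,-.0229,-.9015]),([-.43,.36,.61,.4,-.24,1.93,-1.15],[.606,.0402,.849],[.4692,-.0229,-.8828]),
([-.66,.22,.82,.43,-.21,1.93,-1.15],[.5218,.0327,.9247],[.5784,-.0178,-.8155]),([-1.1,-.2,.74,1.64,.39,1.08,-1.52],[.5674,.004,.6001],[.577,-.018,-.816])]
def fk(v,q,s):
    H,L1,L2,L3,e1,e2,e3,o=v[:8]
    T=np.eye(4)
    def mul(ax,a,tr=(0,0,0)):
        nonlocal T
        M=np.eye(4);M[:3,:3]=R.from_euler(ax,a).as_matrix();M[:3,3]=M[:3,:3]@np.array(tr);T=T@M
    mul('z',s[0]*q[0]+o,(0,0,H));mul('y',q[1],(0,0,L1));mul('z',s[1]*q[2],(e1,0,0));mul('y',q[3],(e2,0,L2));mul('z',s[2]*q[4],(0,0,0));mul('y',q[5],(e3,0,L3));mul('z',s[3]*q[6]);return T
if __name__=="__main__":
    best=None
    for s in itertools.product([1,-1],repeat=3):
        s=s+(1,)
        def res(v): return np.concatenate([np.r_[T[:3,3]-p,.3*(T[:3,2]-z)] for q,p,z in D for T in[fk(v,q,s)]])
        for o in(0,2.3,-2.3):
            r=least_squares(res,[.3,.35,.35,.2,0,0,0,o],loss="soft_l1",f_scale=.01)
            if best is None or r.cost<best[0]: best=(r.cost,s,r.x,res(r.x).reshape(-1,6))
    print(best[0],best[1],best[2].round(3));print(np.abs(best[3]).max(1).round(3));np.savez("k.npz",v=best[2],s=best[1])
E
python3 k.py
```

```text
0.0012677971584506107 (-1, -1, -1, 1) [ 0.364  0.501  0.414  0.36  -0.009 -0.017 -0.022 -0.084]
[0.01  0.019 0.007 0.008 0.004 0.032 0.011 0.01  0.012 0.015 0.022]
```

```bash
cat > k2.py <<'E'
from k import *
d=np.load("k.npz");v=d["v"];s=tuple(d["s"])
lo=np.array([-2.91,-.3,-1.5,.17,-1.26,.16,-2.52]);hi=np.array([2.91,2.13,1.42,2.43,4.41,1.93,2.52])
q0=np.array([-.44,.48,.47,2.06,-1.26,.16,.03]);T=fk(v,q0,s);print(T[:3,3],T[:3,2])
# check yaw sign with measured tool y
for s3 in(1,-1):
    for q,yw in(([-1.23,.522,-.036,1.6,.021,1.021,-.113],66.4),([-.14,.77,.56,2.07,-.82,.54,-.89],-110),([-.33,.57,.82,2.01,-.59,.8,-1.08],-109.3)):
        y=fk(v,q,s[:3]+(s3,))[:3,1];print(s3,np.degrees(np.arctan2(y[1],y[0])).round(1),yw)
c,Rp=port([.684,-.0225,.157],-.009)
for h in(.016,.008):
  for q3 in np.arange(-1.4,1.41,.2):
    b=None
    for q5 in(-1,0,1,2,3,4):
        def res(x):
            q=np.r_[x[0],x[1],q3,x[2],x[3],x[4],0];T=fk(v,q,s);return np.r_[T[:3,3]-(c+Rp[:,2]*h),.3*(T[:3,2]+Rp[:,2])]
        i=[0,1,3,4,5];r=least_squares(res,np.clip([-q3,.6,1.8,q5,.4],lo[i]+.01,hi[i]-.01),bounds=(lo[i],hi[i]))
        if b is None or r.cost<b[0]-1e-9:b=(r.cost,r.x)
    q=np.r_[b[1][:2],q3,b[1][2:],0];y=Rp.T@fk(v,q,s)[:3,1]
    print(h,q3.round(1),"res mm",(np.sqrt(2*b[0])*1000).round(1),b[1].round(2),"A at q7=0",np.degrees(np.arctan2(y[1],y[0])).round(0))
E
python3 k2.py
```

```text
[ 0.67274388 -0.04482318  0.20574662] [ 0.5534682  -0.05988505 -0.83071459]
1 164.6 66.4
1 77.3 -110
1 99.2 -109.3
-1 151.6 66.4
-1 -24.7 -110
-1 -24.6 -109.3
0.016 -1.4 res mm 0.0 [0.87 1.06 2.09 1.83 0.95] A at q7=0 167.0
0.016 -1.2 res mm 0.0 [0.81 0.88 2.08 1.79 0.72] A at q7=0 171.0
0.016 -1.0 res mm 0.0 [0.71 0.74 2.08 1.77 0.53] A at q7=0 175.0
0.016 -0.8 res mm 0.0 [0.59 0.65 2.08 1.78 0.38] A at q7=0 178.0
0.016 -0.6 res mm 0.0 [0.46 0.58 2.07 1.8  0.26] A at q7=0 -178.0
0.016 -0.4 res mm 2.1 [0.3  0.54 2.07 1.88 0.16] A at q7=0 -170.0
0.016 -0.2 res mm 18.9 [0.11 0.52 2.09 2.36 0.16] A at q7=0 -138.0
0.016 -0.0 res mm 23.5 [-0.04  0.51  2.1   3.36  0.16] A at q7=0 -79.0
0.016 0.2 res mm 12.7 [-0.2   0.51  2.08  4.22  0.16] A at q7=0 -27.0
0.016 0.4 res mm 1.4 [-0.39  0.54  2.07  4.41  0.19] A at q7=0 -12.0
0.016 0.6 res mm 4.4 [-0.54  0.58  2.08  4.41  0.3 ] A at q7=0 -10.0
0.016 0.8 res mm 6.9 [-0.68  0.65  2.1   4.41  0.42] A at q7=0 -7.0
0.016 1.0 res mm 8.7 [-0.8   0.75  2.1   4.41  0.58] A at q7=0 -3.0
0.016 1.2 res mm 8.7 [-0.9   0.89  2.11  4.41  0.77] A at q7=0 2.0

[... 373 characters left out ...]
6] A at q7=0 -176.0
0.008 -0.4 res mm 0.6 [0.31 0.56 2.06 1.91 0.16] A at q7=0 -169.0
0.008 -0.2 res mm 17.5 [0.11 0.54 2.08 2.4  0.16] A at q7=0 -137.0
0.008 -0.0 res mm 22.1 [-0.04  0.53  2.09  3.35  0.16] A at q7=0 -80.0
0.008 0.2 res mm 11.6 [-0.21  0.53  2.07  4.17  0.16] A at q7=0 -30.0
0.008 0.4 res mm 0.1 [-0.39  0.55  2.06  4.41  0.2 ] A at q7=0 -12.0
0.008 0.6 res mm 3.0 [-0.54  0.6   2.07  4.41  0.31] A at q7=0 -9.0
0.008 0.8 res mm 5.5 [-0.67  0.67  2.08  4.41  0.43] A at q7=0 -6.0
0.008 1.0 res mm 7.1 [-0.79  0.77  2.09  4.41  0.59] A at q7=0 -2.0
0.008 1.2 res mm 6.7 [-0.89  0.91  2.09  4.41  0.78] A at q7=0 3.0
0.008 1.4 res mm 2.5 [-0.95  1.09  2.09  4.41  1.01] A at q7=0 9.0
```

```bash
cat > sim.py <<'E'
from k import *
d=np.load("k.npz");v=d["v"];s=tuple(d["s"])[:3]+(-1,)
lo=np.array([-2.91,-.3,-1.5,.17,-1.26,.16,-2.52]);hi=np.array([2.91,2.13,1.42,2.43,4.41,1.93,2.52])
vm=.7*np.array([1.89,1.89,2.39,2.39,3.01,3.01,3.01])/12
Z=R.from_euler('z',np.radians(85)).as_matrix()  # tool y model->real (tool z down)
def F(q):
    T=fk(v,q,s);return T[:3,3],T[:3,:3]@Z
def jac(q):
    p,Rm=F(q);J=np.zeros((6,7))
    for i in range(7):
        e=q.copy();e[i]+=1e-5;p2,R2=F(e);J[:3,i]=(p2-p)/1e-5;J[3:,i]=R.from_matrix(R2@Rm.T).as_rotvec()/1e-5
    return J
def ik(q,p,Rm,it=12,lam=.02):
    q0=q.copy();act=np.ones(7,bool)
    for _ in range(it):
        pc,Rc=F(q);e=np.r_[p-pc,R.from_matrix(Rm@Rc.T).as_rotvec()]
        if np.linalg.norm(e)<1e-4:break
        J=jac(q);dq=J.T@np.linalg.solve(J@J.T+lam**2*np.eye(6),e)
        q=np.clip(q+np.clip(dq,-.2,.2),lo,hi)
    k=min(1,1/np.max(np.abs(q-q0)/vm)) if np.any(q!=q0) else 1
    return q0+(q-q0)*k
def call(q,sh,yaw,n=10):
    "linear rows over n rows to shift sh(mm), yaw"
    p0,R0=F(q)
    for i in range(10):
        f=min(1,(i+1)/n)
        pt=p0+R0@(np.array(sh)*f/1000);Rt=R0@R.from_euler('z',yaw*f).as_matrix()
        pc,Rc=F(q);dp=pt-pc;l=np.linalg.norm(dp);dp*=min(1,.0417/max(l,1e-9))
        rv=R.from_matrix(Rt@Rc.T).as_rotvec();a=np.linalg.norm(rv);rv*=min(1,.125/max(a,1e-9))
        q=ik(q,pc+dp,R.from_rotvec(rv).as_matrix()@Rc)
    return q
if __name__=="__main__":
    q=np.array([-.66,.22,.82,.43,-.21,1.93,-1.15]);print(F(q)[0],F(q)[1][:,1])
    q=call(q,[-172,-57,348],0);print(q.round(2),"real -1.1 -.2 .74 1.64 .39 1.08 -1.52")
    q=np.array([-1.1,-.2,.74,1.64,.39,1.08,-1.52]);q=call(q,[-152,-51,310],0);print(q.round(2),"real -.67 .24 .67 2.13 -.47 .22 -.72")
    q=np.array([-.67,.24,.67,2.13,-.47,.22,-.72]);q=call(q,[-18,-7,117],0);print(q.round(2),"real -.44 .48 .47 2.06 -1.26 .16 .03")
    qs=np.array([-.44,.48,.47,2.06,-1.26,.16,.03])
    for up in(100,200,300):
      for yt in(0,1.2,-1.2,-3.1):
        q=qs.copy();q=call(q,[0,0,-up],0)
        n=int(np.ceil(abs(yt)/1.2))
        for _ in range(n): q=call(q,[0,0,0],yt/n)
        print(up,yt,q.round(2),end=" -> ")
        for _ in range(2): q=call(q,[0,0,up/2],0)
        print(q.round(2))
E
python3 sim.py
```

```text
[0.52857111 0.04308948 0.92430345] [ 0.34884074 -0.88195411  0.31696545]
[-1.06 -0.17  0.77  1.69  0.34  1.   -1.48] real -1.1 -.2 .74 1.64 .39 1.08 -1.52
[-0.76  0.19  0.77  2.16 -0.43  0.23 -0.76] real -.67 .24 .67 2.13 -.47 .22 -.72
[-0.25  0.46  0.19  2.08 -1.26  0.16  0.15] real -.44 .48 .47 2.06 -1.26 .16 .03
100 0 [-0.83  0.31  0.91  2.13 -0.83  0.3  -0.38] -> [-0.44  0.48  0.47  2.06 -1.26  0.16  0.03]
100 1.2 [-1.02  0.43  1.19  2.12 -1.11  0.44 -1.35] -> [-0.45  0.48  0.48  2.06 -1.26  0.16 -1.17]
100 -1.2 [-0.59  0.25  0.61  2.14 -0.5   0.23  0.53] -> [-0.38  0.47  0.39  2.07 -1.13  0.16  1.12]
100 -3.1 [-0.16  0.21  0.14  2.15  0.02  0.2   1.95] -> [-0.1   0.43  0.08  2.1  -0.03  0.16  2.  ]
200 0 [-1.32  0.12  1.34  2.15 -0.29  0.4  -0.87] -> [-0.36  0.51  0.35  2.04 -1.26  0.16  0.06]
200 1.2 [-1.38  0.17  1.42  2.14 -0.42  0.42 -1.95] -> [-0.37  0.51  0.35  2.04 -1.26  0.16 -1.14]
200 -1.2 [-1.09  0.07  1.07  2.15 -0.1   0.39  0.16] -> [-0.36  0.51  0.35  2.04 -1.26  0.16  1.26]
200 -3.1 [-0.86  0.05  0.83  2.15 -0.03  0.39  1.99] -> [-0.17  0.48  0.12  2.08 -0.61  0.16  2.52]
300 0 [-1.25 -0.01  1.17  2.14  0.08  0.46 -1.22] -> [-0.08  0.63 -0.04  1.99 -1.26  0.16  0.21]
300 1.2 [-1.22 -0.01  1.14  2.14  0.08  0.46 -2.42] -> [-0.08  0.63 -0.04  1.99 -1.26  0.16 -0.99]
300 -1.2 [-1.3  -0.01  1.22  2.14  0.09  0.46 -0.03] -> [-0.08  0.63 -0.04  1.99 -1.26  0.16  1.41]
300 -3.1 [-1.43 -0.02  1.34  2.14  0.11  0.46  1.85] -> [-0.12  0.59 -0.01  2.08 -0.65  0.16  2.52]
```

```bash
nproc
cat > srch.py <<'E'
import sim; from sim import *
import multiprocessing as mp, math, sys
H,L1,L2,L3,e1,e2,e3,o=v[:8]
TR=[(0,0,H),(0,0,L1),(e1,0,0),(e2,0,L2),(0,0,0),(e3,0,L3),(0,0,0)]
sg=[s[0],1,s[1],1,s[2],1,s[3]]
def full(q):
    Rm=np.eye(3);p=np.zeros(3);ax=[];org=[]
    for i in range(7):
        a=sg[i]*q[i]+(o if i==0 else 0);c,w=math.cos(a),math.sin(a)
        if i%2==0: ax.append(sg[i]*Rm[:,2]);M=np.array([[c,-w,0],[w,c,0],[0,0,1]])
        else: ax.append(Rm[:,1].copy());M=np.array([[c,0,w],[0,1,0],[-w,0,c]])
        org.append(p);Rm=Rm@M;p=p+Rm@np.array(TR[i])
    return p,Rm@Z,np.array(ax),np.array(org)
sim.F=lambda q:full(q)[:2]
def fj(q):
    p,_,ax,og=full(q);return np.vstack([np.cross(ax,p-og).T,ax.T])
sim.jac=fj
C,RP=port([.684,-.0225,.157],-.009)
def goto(q,pt,Araw,log,maxc=4):
    for _ in range(maxc):
        p,Rm=sim.F(q);y=RP.T@Rm[:,1];A=math.degrees(math.atan2(y[1],y[0]));dy=math.radians(-((Araw-A+180)%360-180))
        sh=Rm.T@(pt-p)*1000
        if np.linalg.norm(sh)<2 and abs(dy)<.03:break
        sh=sh*min(1,400/np.linalg.norm(sh));dy=np.clip(dy,-1.2,1.2);log.append((sh.round(0),round(dy,2)));q=call(q,sh,dy)
    return q
def run(seed):
    rng=np.random.default_rng(seed);q=np.array([-.44,.48,.47,2.06,-1.26,.16,.03]);log=[]
    n=rng.integers(1,4);w=[]
    A=-62.
    for _ in range(n):
        pt=np.array([rng.uniform(.3,.65),rng.uniform(-.5,.5),rng.uniform(.3,.7)]);dA=rng.uniform(-70,140);A+=dA
        q=goto(q,pt,A,log,3);w.append((pt.round(3),round(A)))
    best=min((27,117,207),key=lambda t:abs((t-A+180)%360-180)) if seed%2 else 117
    q=goto(q,C+RP[:,2]*.12,best,log,4);q=goto(q,C+RP[:,2]*.04,best,log,2)
    p,Rm=sim.F(q)
    return (np.linalg.norm(p-C-RP[:,2]*.04)*1000+100*np.linalg.norm(Rm[:,2]+RP[:,2])*1 + len(log)*1.5,seed,q.round(2),w,best,len(log),Rm[:,2].round(3))
if __name__=="__main__":
    with mp.Pool() as P: r=P.map(run,range(int(sys.argv[1])),chunksize=2)
    r.sort(key=lambda t:t[0])
    for t in r[:6]:print(t)
E
time timeout 500 python3 srch.py 300
```

```text
4
(np.float64(13.130098461319172), 259, array([-0.4 ,  0.48,  0.41,  2.07, -1.26,  0.19, -1.57]), [(array([0.488, 0.139, 0.565]), -67)], 207, 5, array([ 0.527, -0.006, -0.85 ]))
(np.float64(13.515376049902216), 157, array([-0.41,  0.48,  0.42,  2.07, -1.23,  0.19,  1.54]), [(array([ 0.602, -0.106,  0.378]), -63)], 27, 5, array([ 0.524, -0.01 , -0.852]))
(np.float64(13.517803867968656), 23, array([-0.42,  0.48,  0.43,  2.07, -1.23,  0.18,  1.53]), [(array([ 0.525, -0.371,  0.345]), 5)], 27, 5, array([ 0.524, -0.017, -0.851]))
(np.float64(14.483294797802907), 231, array([-0.39,  0.48,  0.4 ,  2.07, -1.14,  0.19,  1.46]), [(array([ 0.605, -0.346,  0.463]), -16)], 27, 5, array([ 0.515, -0.008, -0.857]))
(np.float64(14.57422740121551), 251, array([-0.39,  0.48,  0.4 ,  2.07, -1.14,  0.19,  1.46]), [(array([ 0.611, -0.281,  0.449]), -5)], 27, 5, array([ 0.514, -0.008, -0.858]))
(np.float64(14.935390096438262), 293, array([-0.43,  0.49,  0.43,  2.07, -1.24,  0.19,  1.55]), [(array([ 0.595, -0.202,  0.394]), 62)], 27, 6, array([ 0.525, -0.015, -0.851]))
real	0m32.429s
user	2m2.272s
sys	0m0.300s
```

```bash
sed -i 's/    r.sort(key=lambda t:t\[0\])/    r.sort(key=lambda t:t[0])\n    r=[t for t in r if t[2][2]<-.3]/' srch.py; sed -i 's/n=rng.integers(1,4)/n=rng.integers(2,4)/; s/uniform(-.5,.5)/uniform(-.65,.65)/; s/uniform(-70,140)/uniform(-120,140)/' srch.py; time timeout 550 python3 srch.py 2500
```

```text
(np.float64(16.455165993291374), 234, array([ 0.4 ,  0.51, -0.56,  2.09,  1.57,  0.29,  0.51]), [(array([ 0.458, -0.284,  0.419]), -52), (array([0.565, 0.462, 0.37 ]), -54)], 117, 7, array([ 0.553, -0.06 , -0.831]))
(np.float64(17.9263519541551), 2000, array([ 0.78,  0.78, -1.18,  2.09,  1.69,  0.73,  0.55]), [(array([ 0.53 , -0.615,  0.503]), -14), (array([0.394, 0.6  , 0.464]), 5)], 117, 8, array([ 0.554, -0.06 , -0.831]))
(np.float64(17.93606194676176), 161, array([ 0.76,  0.76, -1.15,  2.09,  1.68,  0.7 ,  0.55]), [(array([ 0.553, -0.341,  0.404]), -29), (array([0.361, 0.38 , 0.397]), -30), (array([0.488, 0.592, 0.564]), 92)], 117, 8, array([ 0.554, -0.06 , -0.831]))
(np.float64(17.995484701592915), 561, array([ 0.21,  0.47, -0.31,  2.09,  1.51,  0.17,  0.52]), [(array([ 0.579, -0.497,  0.558]), 20), (array([0.325, 0.521, 0.579]), 75)], 117, 8, array([ 0.553, -0.06 , -0.831]))
(np.float64(18.06164933325781), 72, array([ 0.85,  0.86, -1.28,  2.09,  1.68,  0.77,  0.62]), [(array([ 0.302, -0.349,  0.346]), 4), (array([0.409, 0.095, 0.321]), -40), (array([0.634, 0.53 , 0.439]), 17)], 117, 10, array([ 0.55 , -0.016, -0.835]))
(np.float64(18.158515698311266), 2420, array([ 0.47,  0.53, -0.66,  2.09,  1.58,  0.35,  0.52]), [(array([ 0.499, -0.489,  0.661]), 77), (array([0.491, 0.284, 0.345]), -4)], 117, 8, array([ 0.551, -0.061, -0.832]))
real	6m33.583s
user	25m57.450s
sys	0m0.649s
```

```bash
cat >> h.py <<'E'
def nxt(pt,Araw):
    c,Rp=port([.684,-.0225,.157],-.009);rel(c,Rp,.04)
    s=bot.observe();T=rotm(s["tool_rot"]);y=Rp.T@T[:,1];A=np.degrees(np.arctan2(y[1],y[0]))
    sh=T.T@(np.array(pt)-s["position"])*1000
    print("SHIFT",sh.round(0),np.linalg.norm(sh).round(),"YAW",np.radians(-((Araw-A+180)%360-180)).round(2))
E
python3 -c "
from h import *
nxt([.53,-.615,.503],-14)"
```

```text
t 15.72 tcp in port [12.2 -0.7 43.3] A 27.7 raw -62.3 axis err deg x,y [-0.96 -0.44] F port [-0.9  0.8 -0.2] M [0.07 0.7  0.  ] w 0.0291 q [-0.44  0.48  0.47  2.06 -1.26  0.16  0.03]
shift [-10.4  -6.3   3.5]
SHIFT [-224.  555. -322.] 680.0 YAW -0.84
```

>>> move_arm(
  moves="-8 20 -30 -0.05;-20 50 -50 -0.12;-36 88 -68 -0.2;-50 126 -85 -0.3;-64 162 -102 -0.4;-78 195 -120 -0.5;-92 228 -138 -0.59;-106 261 -156 -0.68;-120 294 -174 -0.76;-132 326 -189 -0.84",
)

```text
clock: 16.55
position: [0.5865, -0.3733, 0.3796]
tool_rot: [2.559, -0.128, 1.354]
force: [1.1, 0.4, 0.0]
grip_width: 0.0288
```

```bash
python3 -c "
from h import *
nxt([.53,-.615,.503],-14)"
```

```text
t 16.55 tcp in port [  50.4 -351.6  236.4] A 76.0 raw -14.0 axis err deg x,y [-0.94 -0.55] F port [ 0.9  0.4 -0.6] M [ 0.06  0.7  -0.04] w 0.0288 q [ 0.18  0.35  0.61  1.71 -0.82  0.81  0.94]
shift [ 331.7 -131.1  193.8]
SHIFT [-231.   82. -130.] 277.0 YAW 0.0
```

>>> move_arm(
  moves="-23 8 -13 0;-46 16 -26 0;-69 25 -39 0;-92 33 -52 0;-115 41 -65 0;-139 49 -78 0;-162 57 -91 0;-185 66 -104 0;-208 74 -117 0;-231 82 -130 0",
)

```text
clock: 17.38
position: [0.5311, -0.6138, 0.5013]
tool_rot: [2.561, -0.129, 1.352]
force: [0.4, -1.0, -1.1]
grip_width: 0.029
```

```bash
python3 -c "
from h import *
nxt([.394,.6,.464],5)"
cat > plan.py <<'E'
import srch,sys; from srch import *
from workcell import bot
q=np.array(bot.observe()["qpos"])
for w,A in(([.394,.6,.464],5),):
    log=[];q2=goto(q,np.array(w),A,log,4)
    q3=goto(q2,C+RP[:,2]*.12,117,log,4);q3=goto(q3,C+RP[:,2]*.04,117,log,2)
    print(q2.round(2),q3.round(2),sim.F(q3)[1][:,2].round(3));[print(l) for l in log]
E
python3 plan.py
```

```text
t 17.38 tcp in port [  76.6 -592.7  366.6] A 75.9 raw -14.1 axis err deg x,y [-1.02 -0.51] F port [-0.3 -1.  -1.2] M [-0.01  0.67  0.02] w 0.029 q [ 0.66  0.61  0.64  1.03 -0.9   1.37  0.99]
shift [ 560.3 -213.8  322.7]
SHIFT [1141. -435.  -63.] 1222.0 YAW -0.33
[-0.82  0.62 -0.97  1.26  1.08  1.62 -1.67] [ 0.77  0.78 -1.18  2.09  1.69  0.73  0.55] [ 0.556 -0.06  -0.829]
(array([ 373., -138.,  -39.]), np.float64(-0.32))
(array([398., -15., -39.]), np.float64(-0.0))
(array([398., -15., -39.]), np.float64(-0.0))
(array([60., -3., -6.]), np.float64(0.0))
(array([-350.,   11.,  193.]), np.float64(-1.2))
(array([-136., -250.,  156.]), np.float64(-0.85))
(array([-3.,  3., 80.]), np.float64(0.0))
```

>>> move_arm(
  moves="37 -14 -4 -0.03;75 -28 -8 -0.06;112 -41 -12 -0.1;149 -55 -16 -0.13;187 -69 -20 -0.16;224 -83 -24 -0.19;261 -97 -28 -0.22;298 -110 -32 -0.26;336 -124 -36 -0.29;373 -138 -39 -0.32",
)

```text
clock: 18.22
position: [0.4784, -0.2152, 0.5062]
tool_rot: [2.548, 0.049, 1.619]
force: [0.6, -0.1, -1.7]
grip_width: 0.0288
```

>>> move_arm(
  moves="40 -2 -4 0;80 -3 -8 0;119 -5 -12 0;159 -6 -16 0;199 -8 -20 0;239 -9 -24 0;279 -11 -28 0;318 -12 -32 0;358 -14 -36 0;398 -15 -39 0",
)

```text
clock: 19.05
position: [0.4248, 0.181, 0.5108]
tool_rot: [2.548, 0.047, 1.617]
force: [1.7, -0.5, -1.2]
grip_width: 0.0291
```

```bash
python3 -c "
from h import *
nxt([.394,.6,.464],5)";python3 plan.py
```

```text
t 19.05 tcp in port [-10.9 201.1 439.6] A 4.2 raw 4.2 axis err deg x,y [-0.91 -0.47] F port [ 0.7 -0.5 -1.9] M [-0.03  0.65 -0.03] w 0.0291 q [ 0.   -0.24 -0.64  1.9   0.27  0.97 -0.7 ]
shift [-198.5    2.9  401. ]
SHIFT [422. -24.  16.] 423.0 YAW -0.01
[-0.81  0.62 -0.99  1.27  1.09  1.63 -1.68] [ 0.79  0.8  -1.21  2.09  1.7   0.76  0.55] [ 0.557 -0.06  -0.828]
(array([398., -43.,  -8.]), np.float64(0.0))
(array([34., -4., -1.]), np.float64(0.0))
(array([-350.,   11.,  193.]), np.float64(-1.2))
(array([-138., -250.,  157.]), np.float64(-0.86))
(array([-3.,  3., 80.]), np.float64(0.0))
```

```bash
cat > plan2.py <<'E'
import srch; from srch import *
from workcell import bot
q=np.array(bot.observe()["qpos"])
for mid in(None,[.41,.3,.47],[.40,.4,.47],[.394,.5,.464]):
  for A in(27,117):
    log=[];q2=q
    if mid: q2=goto(q,np.array(mid),5,log,4)
    q3=goto(q2,C+RP[:,2]*.12,A,log,4);q3=goto(q3,C+RP[:,2]*.04,A,log,2)
    print(mid,A,len(log),q2.round(2),q3.round(2),sim.F(q3)[1][:,2].round(3),((sim.F(q3)[0]-C-RP[:,2]*.04)*1000).round(1))
E
python3 plan2.py
```

```text
None 27 4 [ 0.   -0.24 -0.64  1.9   0.27  0.97 -0.7 ] [ 0.15  0.46 -0.25  2.09  1.47  0.16 -1.02] [ 0.549 -0.074 -0.833] [-0. -0. -0.]
None 117 4 [ 0.   -0.24 -0.64  1.9   0.27  0.97 -0.7 ] [ 0.14  0.46 -0.24  2.08  1.43  0.16  0.58] [ 0.545 -0.078 -0.835] [-0. -0. -0.]
[0.41, 0.3, 0.47] 27 4 [ 0.01 -0.12 -0.97  1.92  0.47  1.   -1.12] [ 0.19  0.46 -0.29  2.09  1.55  0.16 -1.09] [ 0.557 -0.062 -0.828] [-0.1 -0.7 -0. ]
[0.41, 0.3, 0.47] 117 4 [ 0.01 -0.12 -0.97  1.92  0.47  1.   -1.12] [ 0.19  0.46 -0.29  2.09  1.55  0.16  0.48] [ 0.557 -0.062 -0.828] [-0.  -0.5 -0. ]
[0.4, 0.4, 0.47] 27 4 [-0.23  0.2  -1.14  1.74  0.81  1.29 -1.52] [ 0.31  0.48 -0.45  2.09  1.58  0.23 -1.09] [ 0.557 -0.06  -0.828] [ 0. -0.  0.]
[0.4, 0.4, 0.47] 117 4 [-0.23  0.2  -1.14  1.74  0.81  1.29 -1.52] [ 0.49  0.54 -0.7   2.09  1.62  0.36  0.49] [ 0.557 -0.06  -0.828] [ 0. -0.  0.]
[0.394, 0.5, 0.464] 27 4 [-0.56  0.44 -1.07  1.54  0.98  1.49 -1.68] [ 0.53  0.56 -0.75  2.09  1.62  0.4  -1.08] [ 0.557 -0.06  -0.828] [0.  0.  0.1]
[0.394, 0.5, 0.464] 117 4 [-0.56  0.44 -1.07  1.54  0.98  1.49 -1.68] [ 0.75  0.74 -1.12  2.09  1.69  0.68  0.53] [ 0.557 -0.06  -0.828] [-0.  0. -0.]
```

>>> move_arm(
  moves="32 -2 2 0;65 -4 3 0;97 -6 5 0;129 -8 6 0;162 -10 8 0;194 -11 10 0;226 -13 11 0;258 -15 13 0;291 -17 14 0;323 -19 16 0",
)

```text
clock: 19.88
position: [0.4035, 0.5015, 0.4703]
tool_rot: [2.55, 0.048, 1.617]
force: [1.0, -0.2, -0.1]
grip_width: 0.0293
```

```bash
cat > plan3.py <<'E'
import srch; from srch import *
from workcell import bot
q=np.array(bot.observe()["qpos"]);print(q.round(2),sim.F(q)[0].round(3),bot.observe()["position"].round(3))
nx=C+RP[:,2]*.12
log=[];q3=goto(q,nx,117,log,4);q3=goto(q3,C+RP[:,2]*.04,117,log,2)
print(q3.round(2));[print(l) for l in log]
E
python3 plan3.py; python3 -c "
from h import *
c,Rp=port([.684,-.0225,.157],-.009)
nxt(c+Rp[:,2]*.12,117)"
```

```text
[-0.53  0.41 -1.06  1.49  0.96  1.5  -1.59] [0.413 0.491 0.491] [0.403 0.501 0.47 ]
[ 0.72  0.7  -1.06  2.09  1.67  0.62  0.53]
(array([-330.,   -3.,  226.]), np.float64(-1.2))
(array([ -96., -177.,  138.]), np.float64(-0.89))
(array([-3.,  3., 80.]), np.float64(0.0))
t 19.88 tcp in port [-54.  521.4 420.2] A 4.2 raw 4.2 axis err deg x,y [-1.01 -0.53] F port [ 0.7 -0.2 -0.7] M [-0.05  0.67  0.05] w 0.0293 q [-0.53  0.41 -1.06  1.49  0.96  1.5  -1.59]
shift [-520.9   22.7  384. ]
SHIFT [-522.   21.  304.] 604.0 YAW -1.97
```

>>> move_arm(
  moves="-34 1 20 -0.12;-69 3 40 -0.24;-103 4 60 -0.36;-138 6 80 -0.48;-172 7 100 -0.6;-207 8 121 -0.72;-241 10 141 -0.84;-276 11 161 -0.96;-310 13 181 -1.08;-345 14 201 -1.2",
)

```text
clock: 20.72
position: [0.5444, 0.152, 0.3283]
tool_rot: [2.959, 0.569, 2.785]
force: [2.3, 0.9, -1.0]
grip_width: 0.029
```

```bash
python3 -c "
from h import *
c,Rp=port([.684,-.0225,.157],-.009)
nxt(c+Rp[:,2]*.06,117)"
```

```text
t 20.72 tcp in port [-17.4 173.3 221.3] A 73.3 raw 73.3 axis err deg x,y [-0.96 -0.58] F port [ 1.3  0.9 -2.1] M [ 0.06  0.64 -0.05] w 0.029 q [ 0.49  0.24 -1.2   2.07  0.97  0.72 -0.05]
shift [ -68.8 -158.3  182.7]
SHIFT [ -69. -159.  163.] 237.0 YAW -0.76
```

>>> move_arm(
  moves="-9 -21 20 -0.1;-18 -42 40 -0.2;-28 -64 60 -0.3;-38 -86 75 -0.4;-47 -108 90 -0.5;-56 -130 105 -0.6;-64 -148 122 -0.7;-69 -159 140 -0.76;-69 -159 155 -0.76;-69 -159 163 -0.76",
)

```text
clock: 21.55
position: [0.6492, -0.0221, 0.2036]
tool_rot: [-2.842, 0.518, -2.612]
force: [-0.7, 0.6, -1.1]
grip_width: 0.0291
```

```bash
python3 -c "
from h import *
c,Rp=port([.684,-.0225,.157],-.009)
nxt(c+Rp[:,2]*.02,117)
f=bot.grab_frame('wrist')
cv2.imwrite('pics/w3.png',f['frame'][...,::-1])"
```

```text
t 21.55 tcp in port [-1.7  0.1 58.1] A 26.5 raw 116.5 axis err deg x,y [-1.13 -0.62] F port [-1.2  0.6 -0.5] M [-0.02  0.73 -0.05] w 0.0291 q [ 0.67  0.58 -1.02  2.05  1.45  0.56  0.69]
shift [-1.9 -0.8 18.1]
SHIFT [-2. -1. 38.] 38.0 YAW -0.01
```

View pics/w3.png

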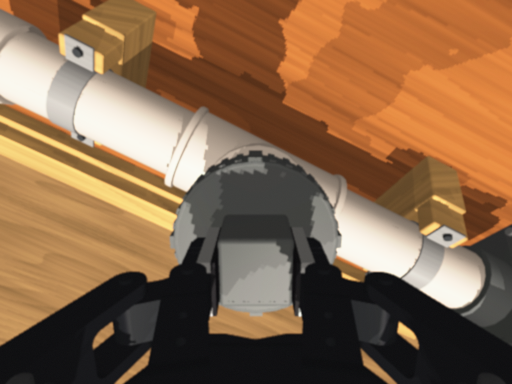

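>>> move_arm(
  moves="-1 0 10 0;-2 -0.8 20 0;-2 -0.8 27 0;-2 -0.8 32 0;-2 -0.8 36 0;-2 -0.8 38 0;-2 -0.8 39 0;-2 -0.8 40 0;-2 -0.8 40 0;-2 -0.8 40 0",
)

```text
clock: 22.43
position: [0.6733, -0.0209, 0.1731]
tool_rot: [-2.842, 0.519, -2.61]
force: [-0.2, 1.0, -0.5]
grip_width: 0.0291
```

```bash
python3 -c "
from h import *
c,Rp=port([.684,-.0225,.157],-.009)
nxt(c+Rp[:,2]*.016,117)"
```

```text
t 22.43 tcp in port [ 0.4  1.5 19.4] A 26.5 raw 116.5 axis err deg x,y [-1.06 -0.49] F port [-0.5  1.  -0.3] M [-0.03  0.74  0.03] w 0.0291 q [ 0.62  0.66 -0.98  2.01  1.55  0.58  0.62]
shift [  1.5  -1.1 -20.6]
SHIFT [ 1. -1.  3.] 4.0 YAW -0.01
```

>>> move_arm(
  moves="0.5 -0.5 0.5 0;1 -0.8 1 0;1 -0.8 1.5 0;1 -0.8 2 0;1 -0.8 2.5 0;1 -0.8 3 0;1 -0.8 3.5 0;1 -0.8 4 0;1 -0.8 4 0;1 -0.8 4 0",
)

```text
clock: 23.27
position: [0.6743, -0.0223, 0.1702]
tool_rot: [-2.841, 0.519, -2.609]
force: [-34.6, -6.1, 32.1]
grip_width: 0.0291
```

```bash
python3 -c "
from h import *
c,Rp=port([.684,-.0225,.157],-.009)
nxt(c+Rp[:,2]*.016,117)"
```

```text
t 23.27 tcp in port [-0.4  0.2 16.4] A 26.6 raw 116.6 axis err deg x,y [-1.05 -0.57] F port [-9.8 -6.4 46.1] M [-0.77  2.21  0.02] w 0.0291 q [ 0.62  0.67 -0.97  2.01  1.56  0.58  0.61]
shift [  0.2  -0.3 -23.6]
SHIFT [-0. -0.  0.] 1.0 YAW -0.01
```

>>> move_arm(
  moves="0.3 0.1 -0.5 0;0.4 0.2 -0.8 0;0.4 0.2 -0.8 0;0.4 0.2 -0.8 0;0.4 0.2 -1 -0.06;0.4 0.2 -1.2 -0.12;0.4 0.2 -1.5 -0.18;0.4 0.2 -1.8 -0.24;0.4 0.2 -1.8 -0.29;0.4 0.2 -1.8 -0.34",
)

```text
clock: 24.1
position: [0.6751, -0.0226, 0.1724]
tool_rot: [-2.682, 0.393, -2.255]
force: [-0.9, -3.2, 14.0]
grip_width: 0.0294
```

```bash
python3 -c "
from h import *
c,Rp=port([.684,-.0225,.157],-.009)
nxt(c+Rp[:,2]*.011,143)"
```

```text
t 24.1 tcp in port [ 1.5 -0.2 17.7] A 46.1 raw 136.1 axis err deg x,y [-0.87 -0.57] F port [ 7.3 -3.2 12. ] M [-0.75 -1.38 -0.4 ] w 0.0294 q [ 0.61  0.66 -0.95  2.01  1.56  0.56  0.95]
shift [  1.3   1.3 -22.3]
SHIFT [1. 1. 7.] 7.0 YAW -0.12
```

>>> move_arm(
  moves="0.2 0.2 0 -0.06;0.4 0.4 0.5 -0.12;0.6 0.6 1.5 -0.14;0.6 0.6 2.5 -0.14;0.6 0.6 3.5 -0.14;0.6 0.6 4.5 -0.14;0.6 0.6 5.5 -0.14;0.6 0.6 6 -0.14;0.6 0.6 6.5 -0.14;0.6 0.6 6.5 -0.14",
)

```text
clock: 24.93
position: [0.6762, -0.0222, 0.1651]
tool_rot: [-2.639, 0.328, -2.125]
force: [-20.2, -2.7, 20.1]
grip_width: 0.0295
```

```bash
python3 -c "
from h import *
c,Rp=port([.684,-.0225,.157],-.009)
nxt(c+Rp[:,2]*.011,143)"
```

```text
t 24.93 tcp in port [-1.7  0.2 11.1] A 54.0 raw 144.0 axis err deg x,y [-1.06 -0.53] F port [-5.  -2.8 28. ] M [-0.04  1.42  0.04] w 0.0295 q [ 0.6   0.67 -0.94  2.01  1.57  0.56  1.08]
shift [ -0.3  -1.2 -28.9]
SHIFT [-1. -2.  0.] 2.0 YAW 0.02
```

>>> move_arm(
  moves="-0.2 -0.3 0 0.07;-0.4 -0.6 0 0.14;-0.4 -0.6 0.5 0.21;-0.4 -0.6 0.8 0.28;-0.4 -0.6 1.2 0.35;-0.4 -0.6 1.5 0.42;-0.4 -0.6 1.8 0.49;-0.4 -0.6 2.2 0.56;-0.4 -0.6 2.5 0.63;-0.4 -0.6 2.5 0.7",
)

```text
clock: 25.77
position: [0.6785, -0.0213, 0.1632]
tool_rot: [-2.976, 0.572, -2.864]
force: [0.7, 0.1, 0.0]
grip_width: 0.0291
```

```bash
python3 -c "
from h import *
c,Rp=port([.684,-.0225,.157],-.009)
nxt(c+Rp[:,2]*.008,90)"
```

```text
t 25.77 tcp in port [-1.   1.2  8.2] A 13.7 raw 103.7 axis err deg x,y [-1.06 -0.41] F port [ 0.6  0.2 -0.4] M [-0.1   0.51  0.02] w 0.0291 q [ 0.63  0.7  -0.99  2.01  1.59  0.6   0.38]
shift [ -0.   -1.5 -31.8]
SHIFT [-1. -1.  0.] 2.0 YAW 0.24
```

>>> move_arm(
  moves="0 0 0 0.04;0 0 0 0.08;0 0 0 0.12;0 0 0 0.15;0 0 0 0.18;0 0 0 0.2;0 0 0 0.22;0 0 0 0.24;0 0 0 0.25;0 0 0 0.25",
)

```text
clock: 26.6
position: [0.6791, -0.0218, 0.1632]
tool_rot: [-3.138, 0.593, 3.125]
force: [8.3, 0.7, -5.6]
grip_width: 0.0287
```

```bash
python3 -c "
from h import *
c,Rp=port([.684,-.0225,.157],-.009)
nxt(c+Rp[:,2]*.008,90)"
```

```text
t 26.6 tcp in port [-0.5  0.6  7.9] A 89.6 raw 89.6 axis err deg x,y [-1.02 -0.44] F port [ 3.6  0.8 -9.3] M [ 0.73 -0.47  1.24] w 0.0287 q [ 0.64  0.71 -1.01  2.01  1.59  0.61  0.14]
shift [  0.1  -0.9 -32.1]
SHIFT [-0. -1. -0.] 1.0 YAW -0.01
```

>>> move_arm(
  moves="0 0 0 -0.02;0 0 0 -0.02;0 0 0 -0.02;0 0 0 -0.02;0 0 0 -0.02;0 0 0 -0.02;0 0 -5 -0.02;0 0 -15 -0.02;0 0 -30 -0.02;0 0 -50 -0.02",
  grip=1,
)

```text
clock: 27.43
position: [0.6501, -0.0214, 0.2044]
tool_rot: [-3.125, 0.591, -3.135]
force: [-0.6, 0.4, 0.0]
grip_width: 0.0853
```

>>> move_arm(
  moves="0 0 -10 0;0 0 -25 0;0 0 -45 0;0 0 -65 0;0 0 -80 0;0 0 -90 0;0 0 -100 0;0 0 -100 0;0 0 -100 0;0 0 -100 0",
)

```text
clock: 28.27
position: [0.5949, -0.0205, 0.2872]
tool_rot: [-3.124, 0.592, -3.135]
force: [-0.2, -0.6, 1.3]
grip_width: 0.0852
```

```bash
cat > v.py <<'E'
from h import *
c,Rp=port([.684,-.0225,.157],-.009);rel(c,Rp,.05)
f=bot.grab_frame("wrist");P=pts(f);np.savez("w4.npz",P=P)
cv2.imwrite("pics/w4.png",f["frame"][...,::-1])
L=(P-c)@Rp*1000
m=(np.hypot(L[...,0],L[...,1])<45)
for nm,lo,hi in(("boss",30,42),("flat",1,12)):
    q=L[m&(L[...,2]>lo)&(L[...,2]<hi)]
    if len(q)>30:
        a=np.linalg.lstsq(np.c_[q[:,:2],np.ones(len(q))],q[:,2],rcond=None)[0]
        print(nm,len(q),np.median(q[:,2]).round(1),"slope deg",np.degrees(a[:2]).round(1),cv2.minAreaRect(q[:,:2].astype(np.float32)))
E
python3 v.py
```

```text
t 28.27 tcp in port [  1.7   1.2 157.7] A 0.8 raw 90.8 axis err deg x,y [-1.08 -0.51] F port [ 0.6 -0.6  1.2] M [-0.    0.57 -0.01] w 0.0852 q [ 0.91  0.4  -1.25  2.08  1.1   0.57  0.51]
shift [ -0.4  -0.3 107.7]
boss 1253 36.0 slope deg [1. 0.] ((-1.8528146743774414, 0.9027729034423828), (30.370248794555664, 29.890127182006836), 4.984287261962891)
flat 4447 6.1 slope deg [-0.1 -0. ] ((-1.8351573944091797, 1.0445480346679688), (80.87493896484375, 80.5452880859375), 45.137840270996094)
```

View pics/w4.png

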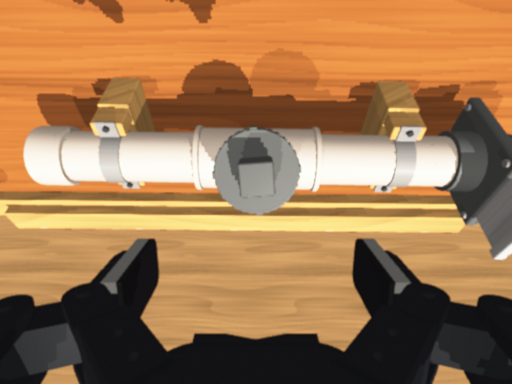

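The final wrist picture shows the cap sitting squarely on the mouth, centred at about (257,170), with the fingers clear. Boss rotation A is about 5°. I'm handing in.

```bash
python3 -c "
from h import *
print(bot.job_done())"
```

```text
the job is handed in; nothing more can be done
None
```

The grey cap is screwed home on the port and released, and the job was handed in at about 28 s of the 61 s allowed. `job_done()` reported no verdict, so the results below are my own measurements.

**What I did**
- **Grasp and tilt:** I gripped the cap by its boss. The moves only allow a turn about the tool's own axis, so I got the 35° lean by driving the arm against its upper reach limit. I then swung the elbow to the other side so the pose at the mouth was within the joint ranges.
- **Step 1, resting on the threads:** The cap touched down at A ≈ 27° with its inner face about 8.4 mm off the rim. The contact force peaked at 46 N.
- **Step 2, dropping off the starts:** Turned back to A ≈ 54°, the cap dropped to about 3 mm off the rim.
- **Screwing home:** Turned clockwise, the cap came down to about 0 mm. It stopped firmly with a 1.2 N m reaction and the tool at A ≈ 0°. I then opened the gripper and backed off along the axis.

**Last checks**
- **Wrist camera depth:** It shows the cap square within about 0.1° and the boss at A ≈ 5°, inside the 11° limit.
- **Face height:** The raw reading is about 1.1 mm off the rim. That camera read about 1.9 mm high on the bench, so the true value is near zero, in line with the arm's reading of 0 mm.
- **Centre:** The camera puts the cap about 2 mm off my estimated rim centre, inside the 3 mm limit. That is also about the size of the calibration error.
- **Bystanders:** I never moved near them, but I did not measure them again at the end.

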